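Seat the bearing cup and start the check with the key pair

TASK

Slide the bearing cup along its nest with the fingertips until it sits fully home against the stop block; push it, do not pick it up. Then press the two round keys on the key box down together, one fingertip on each, hold both fully down for at least three seconds, and let them come up again. Do not press any key before the cup is home, leave the small square key between them alone, and do not disturb anything else on the bench.

Things in the scene. Friction and masses are not known exactly. Their poses are not given: they have to be found in the camera images.
- nest: checking nest fixed to the bench: aluminium deck plate 170 (x) x 90 (y) x 10 mm. Origin: centre of its underside, at bench height; z up. A lane runs along its x axis, open above and at the near end; +x leads away from the robot to the steel stop block at the far end (74 mm wide, top z = 42 mm, flat front face at x = 68 mm). The nest and the key box stand side by side, either one on the left.
- nest_home (a point): point on the deck top (z = 10 mm) under the cup's centre when the cup is fully home: nest frame (45, 0, 10) mm, axes as the nest's. The lane's two steel guide rails run from nest x = -62 to 68 mm, tops 7 mm above the deck, inner faces at y = +-25 mm.
- cup: bearing cup, a grey stepped ring standing loose on the deck between the rails, 55 to 80 mm short of home. 26 mm tall: the lower 12 mm is a ribbed flange 46 mm across (radius 23 mm), above it a narrower collar. Origin at the centre of its underside, z up. 80 to 150 g, slides easily; push low, on the flange (fingertips about 5 mm above the deck, between the rails).
- keybox: grey key box fixed to the bench, 92 (x) x 136 (y) x 45 mm tall, three keys in a row along y on top. Origin: centre of its underside at bench height; z up, +y to its left seen from the robot. Two round keys, 31 mm across, centres at y = +32 and -32 mm (64 mm apart), x = 0, flat tops 56 mm above the bench; between them at y = 0 a 15 mm square key, lower, top at 50 mm.
- key_left_top (a point): centre of the top of the left round key (at +y of the box), 56 mm above the bench when up, moving down with the key.
- key_right_top (a point): centre of the top of the right round key (at -y of the box), same as the left one.
- key_left (a joint): travel of the left round key, m: 0 up, 0.006 fully down. Spring return: about 1 N to start and 4 N to be fully down; it comes up when let go. Fully down, its top is still 5 mm above the box.
- key_right (a joint): travel of the right round key, m: the same as the left.
- key_mid (a joint): travel of the small square key between the round ones, m: 0 up, 0.003 down; not to be pressed.
- small_ring: bystander, to be left alone: plain grey stepped ring, 35 mm across, 30 mm tall, standing on the bench between the nest and the key box; origin at the centre of its underside
- spanner: bystander, to be left alone: steel combination spanner, 125 mm long, 9 mm thick, lying on the bench between the nest and the key box, nearer the robot than the grey ring; origin at the centre of its underside
- red_box: bystander, to be left alone: small carton 50x70x25 mm on the bench, towards the left side; origin at the centre of its underside
- carton: bystander, to be left alone: carton 60x85x50 mm on the bench, towards the right side; origin at the centre of its underside
- pen: bystander, to be left alone: marker pen, 135 mm long, 17 mm thick, lying on the bench at the right, near the robot; origin at the centre of its underside
- tub: bystander, to be left alone: screw-lid tub 82 mm across, 68 mm tall, on the left near the drawer cabinet; origin at the centre of its underside

How it is judged:
By the outcome, as a careful person would: the job done as asked, in the order asked, and still so for the second after the job is handed in, with the robot touching nothing.
It also fails if it takes over 53 s, if anything falls off the work surface, if the arm or the gripper's body presses on something with over 40 N, if the wrist force passes 120 N, or if a joint passes its speed limit or range.

ROBOT

A 6-joint arm with a two-finger parallel gripper is mounted at the origin on a cart in front of the work surface, level with it; the furniture and walls round the work are solid. World frame = base frame: x ahead of the robot, y to its left, z up, the work surface at z = 0. Lengths are in mm, angles in rad, forces in N, time in s.
With the tool pointing down it reaches from about 275 to 750 mm from the base axis. Payload 10.2 kg.
Tool frame: the origin (TCP) lies at the very end of the fingers, on their centre line; the grasp point (between the pads) lies 19 mm behind it; z points along the fingers, y is the line along which they close (so a half turn about z gives the same grasp; the last joint's range is limited). The gripper opens to 85 mm and grips with 20 to 120 N. Pads are 22 mm wide; open, the fingers measure 114 mm over their backs; the gripper's body (76 mm by 85 mm) begins 54 mm behind the grasp point. The pads swing forward as they close: fully open they stand 13 mm farther back than shut.
Start: joints at [-1.404, 0.313, 1.498, -0, 1.331, -0.223], TCP at [199.49, -485.628, 201.694] pointing down, gripper open.
Joint ranges: [-2.94, 2.94], [-0.97, 2.17], [0.19, 2.56], [-1.23, 4.37], [0.02, 3.11], [-2.88, 2.88]. Speed limits (rad/s): [2.39, 2.39, 3.01, 3.14, 3.14, 3.14].

INTERFACE

Orientations are given as a unit quaternion [w, x, y, z].
In Python, from rig import * gives the robot as it stands. The module is installed in compiled form; this text tells all that it offers.
- The arm moves only by the shell command python3 -m crank 'ROWS' [FORCE]. ROWS is JSON, a list that holds one entry, the list of rows, each a list of 7 numbers: the shift along the tool's x, y, z in units of 25 mm (1.0 is 25 mm), then the turn, a rotation vector about the tool's x, y, z in units of 8 degrees (1.0 is 8 degrees), then the finger opening in mm, from 0 to 85.4. A call has exactly 8 rows; each row shifts and turns the commanded pose from where the row before left it, along the tool's axes as they then stand; what a row does not reach is not made up. A row lasts 1/10 s, in which the tool goes at most 50 mm and 8.59 degrees, less where a joint would pass 70% of its speed; a pose out of reach is approached as far as the arm can. A call is refused whole if a number of a shift passes 1 or a number of a turn 1, either way. A call with a gripper value outside its range is refused whole. The fingers move at their own pace and stop on an object; FORCE is the grip in N (left out, the last holds). Time passes only in rows, so rows that do not move let the fingers close, or fill a call up. It gives the time, the measured TCP pose, the force, the opening and the grip force at its end, in the units of the state.
- sense(): the state, without advancing time (a new reading comes with each control period).
- capture(name): name is "scene" or "top"; returns the picture (384x512x3 uint8, blue, green, red); there is no depth.
- camera_model(name): a dict with "fx", "fy", "cx", "cy" (pixels), "k1" (the pictures are not rectified: a ray, as slopes to the right and down, at radius r is drawn at 1 + k1 r^2 times it, then the intrinsics apply), "world_from_camera" (4x4, takes a point from camera to world coordinates). Camera axes: x right, y up, looking along -z (the intrinsics and any distortion apply to the point x, -y, -z); pixel columns grow to the right and rows downward; lengths in mm; the calibration is good to about 2 mm. A picture is of the moment at which its call begins. camera_model takes no time and is no camera call.
- finish_job(): hands the job in; it is judged then, once.
The state is a dict: "time_s": time; "joints": joint angles; "dq": joint speeds; "tau": joint torques, N m; "eef_pos": TCP position; "ee_rot": TCP orientation; "force": force on the tool from outside, world axes, zero at the start; "wrist_torque": the same for the moment, N m; "grip_width": opening from 0.0 (shut) to 1.0 (fully open); "grip_force": force on a finger pad.
Only numpy, scipy, OpenCV 4.12 (cv2) and the standard library are available. Lean on these libraries where they do the work, as an engineer would, in place of code of your own. Each camera call takes 0.05 s, during which the arm holds its last target. There are 200 camera calls.

## Working session

There is one attempt and no reset: what is moved stays moved. The work goes in short steps, Python scripts to look and compute and a shell command to move; the robot and the scene stay as the last step left them, time stands still between calls to the robot, and variables do not carry over. Pictures are saved under pics/ and viewed, at most 10 in all, crops included, and the job is handed in when it is done.

```bash
mkdir -p pics
python3 - <<'E'
from rig import *
import cv2,json
for n in("scene","top"):
    im=capture(n);cv2.imwrite(f"pics/{n}0.png",im)
    m=camera_model(n);print(n,{k:(v if not hasattr(v,'tolist') else v.tolist()) for k,v in m.items()})
s=sense();print(s)
E
```

```text
scene {'fx': 392.84104534268135, 'fy': 392.84104534268135, 'cx': 266.5885105291957, 'cy': 192.59862799008837, 'k1': 0.01896946053699244, 'world_from_camera': [[0.5640297596704292, 0.3815520682297877, -0.7323171781650963, -300.86751894363914], [-0.8257232058640764, 0.252892367595374, -0.5042089226794371, -531.7865337693582], [-0.007184532251317845, 0.889080125546386, 0.4576952183000736, 559.0369193563779], [0.0, 0.0, 0.0, 1.0]]}
top {'fx': 388.51139106390997, 'fy': 388.51139106390997, 'cx': 253.77822060463515, 'cy': 195.86966640436268, 'k1': 0.0034629900678463848, 'world_from_camera': [[0.004438819281958468, 0.9751294432110669, -0.22159166470392577, 287.84086338714263], [-0.9999826533883075, 0.0034704875207556087, -0.004759058609481981, -7.170498396225936], [-0.0038716670650145407, 0.22160894544048357, 0.9751279328861904, 1112.3363961735472], [0.0, 0.0, 0.0, 1.0]]}
{'time_s': 0.1, 'joints': array([-1.40435085e+00,  3.13413462e-01,  1.49837502e+00,  1.55946276e-05,
        1.33101044e+00, -2.23416839e-01]), 'dq': array([ 1.91553249e-03, -7.47499429e-04, -1.77212293e-03, -5.49049773e-04,
        7.99381742e-05, -6.38104748e-04]), 'tau': array([ 2.27270197e-03, -4.12896144e+01, -2.60143751e+01, -1.98868033e-04,
        3.01593056e-03,  1.59319410e-05]), 'eef_pos': array([ 199.47067971, -485.3369714 ,  201.17715717]), 'ee_rot': array([-6.02671882e-04,  9.81061188e-01,  1.93697140e-01,  2.47483435e-05]), 'force': array([-0.09278618,  0.46734772,  0.12516704]), 'wrist_torque': array([-0.01193375, -0.03683144, -0.00660053]), 'grip_force': 0.0, 'grip_width': 1.00001632612457}
```

View pics/scene0.png

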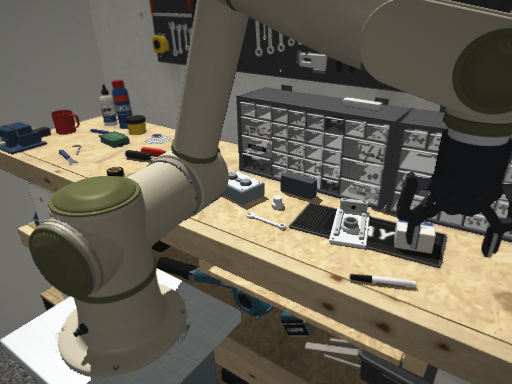

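View pics/top0.png

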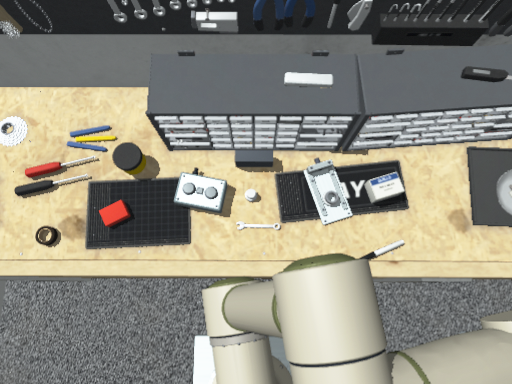

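The top view shows the key box at about (201,191), the nest at (328,190) with the cup at about (333,198), and the ring and spanner between them at (251,195) and (258,226). The scene view shows the same order, with the nest at (350,225) and the box at (243,190). I'll enlarge both.

Run:
```python
import cv2,numpy as np
t=cv2.imread("pics/top0.png");s=cv2.imread("pics/scene0.png")
a=cv2.resize(t[150:230,295:365],None,fx=5,fy=5,interpolation=cv2.INTER_CUBIC) #350x400
b=cv2.resize(t[160:220,168:238],None,fx=5,fy=5,interpolation=cv2.INTER_CUBIC) #350x300
out=np.zeros((600,800,3),np.uint8)
out[:400,:350]=a; out[:300,350:700]=b
c=cv2.resize(s[190:255,325:375],None,fx=4,fy=4,interpolation=cv2.INTER_CUBIC) #200x260
d=cv2.resize(s[165:210,215:275],None,fx=4,fy=4,interpolation=cv2.INTER_CUBIC) #240x180
out[310:570,350:550]=c; out[310:490,555:795]=d
cv2.imwrite("pics/crop1.png",out)
```

```text
(no output)
```

View pics/crop1.png

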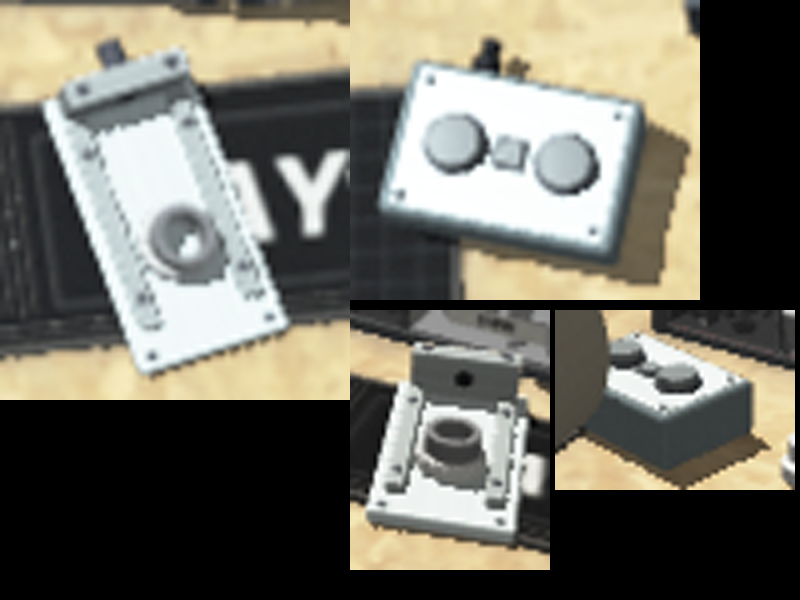

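Crop reading: deck near corners are at (148,375) and (288,326), the far left one is at (42,105), and the cup collar is at (182,237). The keys are at (454,143) and (566,163) in the top view. In the scene view the right key is at (680,376), and the left one is partly hidden by the arm. Next I'll triangulate matched points and fit the poses.

```bash
cat > h.py <<'E'
from rig import *
import cv2,numpy as np
def ray(n,p):
    m=camera_model(n);T=np.array(m["world_from_camera"])
    K=np.array([[m["fx"],0,m["cx"]],[0,m["fy"],m["cy"]],[0,0,1]])
    u=cv2.undistortPoints(np.array([[p]],float),K,np.array([m["k1"],0,0,0.]))[0,0]
    d=T[:3,:3]@[u[0],-u[1],-1];return T[:3,3],d/np.linalg.norm(d)
def plane(n,p,z):
    o,d=ray(n,p);return o+d*(z-o[2])/d[2]
def tri(pt,ps):
    o1,d1=ray("top",pt);o2,d2=ray("scene",ps)
    a,b=np.linalg.lstsq(np.c_[d1,-d2],o2-o1,rcond=None)[0]
    p,q=o1+a*d1,o2+b*d2;return (p+q)/2,np.linalg.norm(p-q)
A=lambda x,y:((x+.5)/5-.5+295,(y+.5)/5-.5+150)
B=lambda x,y:((x-350+.5)/5-.5+168,(y+.5)/5-.5+160)
S=lambda x,y:((x-350+.5)/4-.5+325,(y-310+.5)/4-.5+190)
D=lambda x,y:((x-555+.5)/4-.5+215,(y-310+.5)/4-.5+165)
E
python3 - <<'E'
from h import *
np.set_printoptions(precision=1,suppress=True)
P={"nestNL":(A(148,375),S(368,521)),"nestNR":(A(288,326),S(516,537)),
"screwNL":(A(152,355),S(383,504)),"screwNR":(A(270,316),S(502,522)),
"railL near":(A(145,300),S(396,470)),"railR near":(A(247,266),S(497,484)),
"railL far":(A(90,155),S(413,400)),"railR far":(A(188,122),S(505,411)),
"cup collar":(A(182,235),S(455,434)),
"blkFL":(A(64,100),S(413,352)),"blkFR":(A(193,65),S(519,364)),
"keyR":(B(566,163),D(680,376)),"keyL":(B(454,143),D(627,351)),"keyM":(B(510,153),D(650,369))}
for k,v in P.items():
    p,e=tri(*v);print(k,p,"gap %.1f"%e)
for k,z in (("nestNL",10),("nestNR",10),("cup collar",26),("keyR",56),("keyL",56)): print(k,plane("top",P[k][0],z),plane("scene",P[k][1],z))
print("FL",plane("top",A(42,105),10))
c=[plane("top",B(*q),45) for q in((416,64),(643,102),(382,212),(616,262))];print(np.array(c),np.mean(c,0))
# masks: key tops in the top view
im=cv2.imread("pics/top0.png");g=cv2.cvtColor(im,cv2.COLOR_BGR2GRAY)
for nm,(x,y) in (("keyL",B(454,143)),("keyR",B(566,163)),("cup",A(182,237))):
    x,y=round(x),round(y);print(nm,x-9,y-9);print(g[y-8:y+9,x-9:x+10])
E
```

```text
nestNL [ 454.2 -202.2    3.2] gap 5.8
nestNR [ 483.5 -284.6    6.1] gap 2.9
screwNL [ 465.5 -204.9   10.2] gap 3.0
screwNR [ 488.5 -273.5    9.9] gap 3.2
railL near [ 495.6 -199.9   17.6] gap 4.9
railR near [ 515.8 -259.1   17.6] gap 4.8
railL far [ 581.6 -171.2   18.1] gap 4.0
railR far [ 601.7 -229.    18.4] gap 3.7
cup collar [ 531.4 -221.    32.9] gap 1.5
blkFL [ 609.7 -155.2   37.8] gap 1.6
blkFR [ 628.2 -227.1   42.3] gap 6.5
keyR [538.1 119.4  52.5] gap 2.2
keyL [550.4 181.7  52.4] gap 0.7
keyM [544.6 152.3  47.1] gap 3.5
nestNL [ 454.8 -203.5   10. ] [ 442.6 -204.3   10. ]
nestNR [ 483.5 -284.9   10. ] [ 476.7 -285.4   10. ]
cup collar [ 533.3 -223.    26. ] [ 541.6 -216.4   26. ]
keyR [538.  118.2  56. ] [531.5 115.6  56. ]
keyL [549.3 181.3  56. ] [544.6 176.4  56. ]
FL [ 615.3 -146.7   10. ]
[[598.4 206.9  45. ]
 [576.4  76.7  45. ]
 [511.9 222.1  45. ]
 [483.9  89.9  45. ]] [542.7 148.9  45. ]
keyL 179 179
[[160 232 253 255 255 255 255 255 255 255 255 255 255 255 255 255 255 255
  254]
 [166 244 254 255 255 255 255 255 255 255 255 255 255 255 255 255 255 255
  255]
 [177 
[... 3290 characters left out ...]
 121 123 121 209 226 189 131 146 158 117 137
  194]
 [213 232 198 142 150 154 131 120 121 122 233 246 218 149 149 153 123  91
  185]
 [216 241 229 153 129 153 141 124 122 211 243 246 223 166 155 139 120  99
  186]
 [211 219 235 183 113 143 154 143 130 226 240 235 198 163 146 124 120 115
  172]
 [172 184 227 224 151 118 140 153 151 187 198 189 165 146 126 116 121 124
  134]
 [197 218 208 235 224 147  98 114 128 141 145 137 123 119 117 118 121 123
  108]
 [221 195 151 183 219 217 181 116  88  97 106 109 106 111 118 120 120 123
  208]
 [214 157 209 209 185 188 199 192 143 106 103 107 110 115 120 122 120 122
  234]
 [208 188 238 243 220 153 142 169 140 113 116 114 116 120 120 122 122 121
  235]]
```

Triangulation agrees with the given sizes: rail tops measure 18 mm against 17, key spacing is 63.5 against 64, and deck screws are at 10. The nest centre is about (549.5, -216) with yaw about 18.9°. The cup sits about 63 mm short of home, and the key midpoint is about (544.5, 151) with yaw about -10°. I'll move behind the cup with the fingers shut.

```bash
cat > t.py <<'E'
import sys
from h import *
from scipy.spatial.transform import Rotation as R
np.set_printoptions(precision=2,suppress=True)
def to(x,y,z,yaw):
    s=sense();q=s["ee_rot"];M=R.from_quat([q[1],q[2],q[3],q[0]])
    G=R.from_euler('z',yaw,degrees=True)*R.from_euler('x',180,degrees=True)
    print("t",s["time_s"],"pos",s["eef_pos"],"yaw",np.degrees(np.arctan2(*M.as_matrix()[[1,0],0])),"F",s["force"],"w",s["grip_width"])
    print("shift units",M.inv().apply(np.array([x,y,z])-s["eef_pos"])/25,"turn units",np.degrees((M.inv()*G).as_rotvec())/8)
to(*map(float,sys.argv[1:]))
E
python3 -m crank '[[[0.9,-0.3,0,0,0,0,0],[0.9,-0.3,0,0,0,0,0],[0.9,-0.3,0,0,0,0,0],[0.9,-0.3,0,0,0,0,0],[0.9,-0.3,0,0,0,0,0],[0.9,-0.3,0,0,0,0,0],[0.9,-0.3,0,0,0,0,0],[0.9,-0.3,0,0,0,0,0]]]' 60
python3 -m crank '[[[0.9,-0.3,0,0,0,0,0],[0.9,-0.3,0,0,0,0,0],[0.9,-0.3,0,0,0,0,0],[0.9,-0.3,0,0,0,0,0],[0.9,-0.3,0,0,0,0,0],[0.9,-0.3,0,0,0,0,0],[0,0,0,0,0,0.43,0],[0,0,0,0,0,0,0]]]'
python3 t.py 487 -237.4 60 18.9
```

```text
time_s: 0.9
eef_pos: [343.8, -360.9, 201.4]
ee_rot: [-0.0, 0.981, 0.194, -0.0]
force: [-0.5, -0.6, -0.7]
grip_width: 0.0
grip_force: 0.0
time_s: 1.7
eef_pos: [451.1, -268.3, 201.3]
ee_rot: [-0.0, 0.986, 0.164, -0.0]
force: [-0.3, -0.1, 0.2]
grip_width: 0.0
grip_force: 0.0
t 1.7 pos [ 451.15 -268.3   201.32] yaw 18.91985465902335 F [-0.33 -0.11  0.17] w 3.7761472567571995e-05
shift units [ 1.76 -0.7   5.65] turn units [-0.  0.  0.]
```

```bash
python3 -m crank '[[[0.88,-0.35,0.8,0,0,0,0],[0.88,-0.35,0.8,0,0,0,0],[0,0,0.8,0,0,0,0],[0,0,0.8,0,0,0,0],[0,0,0.8,0,0,0,0],[0,0,0.8,0,0,0,0],[0,0,0.85,0,0,0,0],[0,0,0,0,0,0,0]]]'
python3 t.py 487 -237.4 15 18.9
python3 - <<'E'
from h import *
t=capture("top");s=capture("scene");cv2.imwrite("pics/top1.png",t);cv2.imwrite("pics/scene1.png",s)
a=cv2.resize(t[150:240,280:370],(400,400),interpolation=cv2.INTER_CUBIC)
b=cv2.resize(s[170:270,310:410],(400,400),interpolation=cv2.INTER_CUBIC)
cv2.imwrite("pics/crop2.png",np.hstack([a,b]))
E
```

```text
time_s: 2.5
eef_pos: [485.3, -237.4, 58.0]
ee_rot: [-0.002, 0.986, 0.164, -0.002]
force: [-1.0, -0.5, -0.0]
grip_width: -0.003
grip_force: 0.0
t 2.5 pos [ 485.31 -237.37   58.04] yaw 18.923218698089354 F [-0.96 -0.53 -0.04] w -0.0030412482904193143
shift units [0.07 0.03 1.72] turn units [-0.03  0.02  0.  ]
```

View pics/crop2.png

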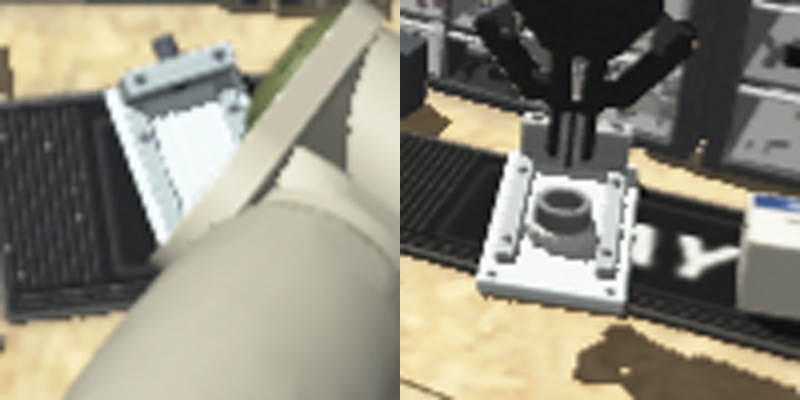

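The scene crop shows the shut fingertips at about (570,165), which is pixel (352.5, 211). The cup is still between the rails, and the arm hides the nest from the top camera. I'll check the tip pixel against the measured TCP.

```bash
python3 - <<'E'
from h import *
print(plane("scene",(352.5,211),58))
# cup & rails in this new scene picture relative: rail near-ends, cup collar
f=lambda x,y:(310+(x-400)/4,170+y/4)
for p,z in (((508,252),17),((607,266),17),((522,170),17),((615,182),17),((565,200),26),((570,234),10)): print(plane("scene",f(*p),z).round(1))
E
python3 -m crank '[[[0.05,0.02,0.4,0.0,0,0,0],[0,0,0.4,0,0,0,0],[0,0,0.3,0,0,0,0],[0,0,0.2,0,0,0,0],[0,0,0.2,0,0,0,0],[0,0,0.1,0,0,0,0],[0,0,0,0,0,0,0],[0,0,0,0,0,0,0]]]'
python3 t.py 487 -237.4 15 18.9
```

```text
[ 537.10295638 -219.71819757   58.        ]
[ 481.3 -206.4   17. ]
[ 500.7 -263.8   17. ]
[ 579.9 -170.3   17. ]
[ 599.7 -229.1   17. ]
[ 545.1 -216.    26. ]
[ 532.9 -226.3   10. ]
time_s: 3.4
eef_pos: [488.4, -238.2, 20.7]
ee_rot: [0.0, 0.986, 0.164, 0.0]
force: [-0.3, -0.1, -0.5]
grip_width: -0.001
grip_force: 0.0
t 3.4 pos [ 488.4  -238.17   20.66] yaw 18.893216118071756 F [-0.27 -0.13 -0.48] w -0.0013065529206529706
shift units [-0.04 -0.05  0.23] turn units [ 0. -0. -0.]
```

The tip pixel at z=58 lies about 50 mm from the reported TCP, so I may have misread the tip. I'll look again before going on.

Run:
```python
from h import *
s=capture("scene");cv2.imwrite("pics/scene2.png",s)
b=cv2.resize(s[170:270,300:400],(600,600),interpolation=cv2.INTER_CUBIC)
cv2.imwrite("pics/crop3.png",b)
m=camera_model("scene");T=np.linalg.inv(np.array(m["world_from_camera"]))
def proj(p):
    c=T[:3,:3]@p+T[:3,3];x,y=c[0]/-c[2],-c[1]/-c[2];k=1+m["k1"]*(x*x+y*y)
    return m["fx"]*x*k+m["cx"],m["fy"]*y*k+m["cy"]
for p in ((488.4,-238.2,20.7),(485.3,-237.4,58)):
    u,v=proj(np.array(p));print(u,v,"crop",(u-300)*6,(v-170)*6)
```

```text
350.1477420026117 234.3474194888217 crop 300.88645201567033 386.0845169329303
350.6951691050403 221.90031162163223 crop 304.17101463024176 311.40186972979336
```

View pics/crop3.png

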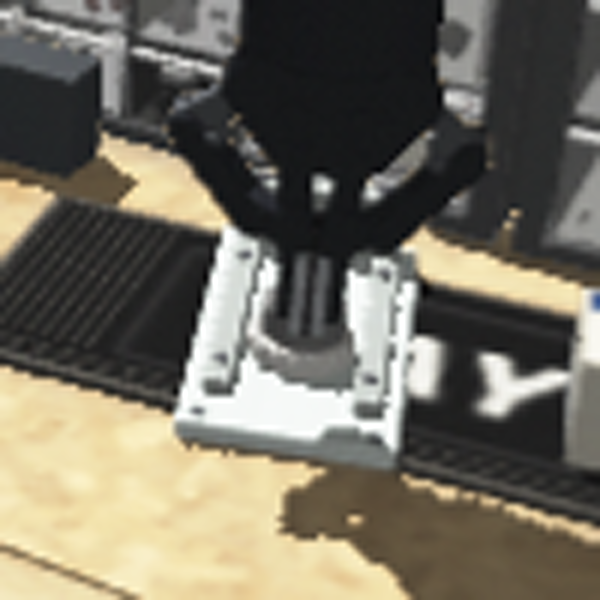

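Run:
```python
from h import *
m=camera_model("scene");T=np.linalg.inv(np.array(m["world_from_camera"]))
def proj(p):
    c=T[:3,:3]@p+T[:3,3];x,y=c[0]/-c[2],-c[1]/-c[2];k=1+m["k1"]*(x*x+y*y)
    return np.round([m["fx"]*x*k+m["cx"],m["fy"]*y*k+m["cy"]],1)
tc=np.array([199.47,-485.3,201.2]);v=np.array([np.sin(.39),-np.cos(.39),0]);u=np.array([np.cos(.39),np.sin(.39),0])
for s in(-50,50): print([proj(tc+s*v+dx*u+np.array([0,0,dz])) for dz in(0,13) for dx in (-11,11)])
s0=cv2.imread("pics/scene0.png");s1=cv2.imread("pics/scene1.png")
b=np.hstack([cv2.resize(s0[160:280,390:512],(400,400),interpolation=cv2.INTER_CUBIC),cv2.resize(cv2.imread("pics/scene2.png")[200:240,330:370],(400,400),interpolation=cv2.INTER_CUBIC)])
b=cv2.convertScaleAbs(b,alpha=1.0);b=(255*(b/255.)**.5).astype(np.uint8)
cv2.imwrite("pics/crop4.png",b)
```

```text
[array([405.6, 275.2]), array([404.1, 265.6]), array([407. , 267.8]), array([405.4, 258.3])]
[array([483.3, 285. ]), array([479. , 274.7]), array([485.7, 277.4]), array([481.2, 267.2])]
```

View pics/crop4.png

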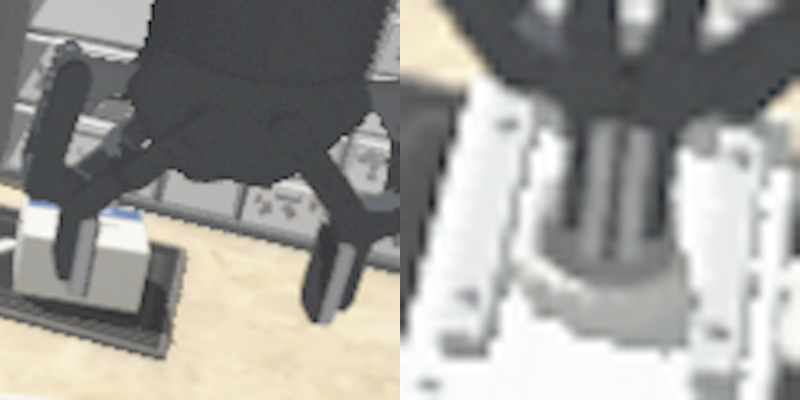

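The second crop shows the shut tips ending at about (612,255), which is pixel (351, 225.5), in front of the collar but above the flange. With zero force, the real tips are about 20 mm higher than the reported TCP implies; the start image shows the same offset. I'll descend gently, watching force and the finger's lower edge.

```bash
python3 -m crank '[[[0,0,0.1,0,0,0,0],[0,0,0.1,0,0,0,0],[0,0,0.1,0,0,0,0],[0,0,0.1,0,0,0,0],[0,0,0,0,0,0,0],[0,0,0,0,0,0,0],[0,0,0,0,0,0,0],[0,0,0,0,0,0,0]]]'
python3 - <<'E'
from h import *
s=capture("scene");cv2.imwrite("pics/scene3.png",s);g=cv2.cvtColor(s,cv2.COLOR_BGR2GRAY);o=cv2.cvtColor(cv2.imread("pics/scene2.png"),cv2.COLOR_BGR2GRAY)
print(o[216:246,341:362]);print(g[216:246,341:362]);print(sense()["eef_pos"])
E
```

```text
time_s: 4.25
eef_pos: [488.3, -238.1, 10.6]
ee_rot: [0.0, 0.986, 0.164, 0.0]
force: [-0.8, 0.6, 0.0]
grip_width: 0.002
grip_force: 0.0
[[221 125 242 247 247 117  23  36  89  96  42  67  93  78  35  23  76 241
  246 246 221]
 [213 121 242 240 210  81  25  38  89  96  41  69  92  67  33  23  75 240
  248 249 231]
 [171 114 231 190 142  53  24  38  89  81  36  69  93  54  28  26 131 242
  248 249 234]
 [135 237 238 179 132  49  28  52  90  79  36  85  95  54  29  24 166 243
  248 249 234]
 [123 242 210 167 107  42  24  53  90  79  35  86  95  50  28  24 124 242
  248 248 243]
 [122 242 201 118  92  39  23  69  93  66  40  87  95  45  24  24 125 242
  248 236 225]
 [116 241 168  81  64  32  24  71  93  52  38  88  96  44  24  32 109 241
  249 243 226]
 [171 238 157  76  59  57  58  82  95  51  36  88  83  38  25  45 105 242
  248 234 221]
 [209 236 152  74  59  60  61  90  96  52  52  90  88  64  60  60  78 238
  248 232 218]
 [216 235 178  84  60  60  62  79  83  42  50  89  86  67  63  61  79 133
  243 234 219]
 [145 189 229 205 101  61  63  65  67  62  63  69  68  64  63  61  89 103
 
[... 3720 characters left out ...]
7 247 248 249 212
  118  90  92]
 [247 247 248 248 248 248 248 248 248 248 248 186 242 247 247 249 249 246
  161 106  99]
 [247 248 248 248 248 248 248 248 248 248 187 116 147 153 153 156 158 156
  236 243 243]
 [231 239 246 249 250 248 248 248 248 247 161 108 107 107 107 109 109 107
  149 243 249]
 [141 149 163 173 193 202 218 235 243 247 162 104 106 106 107 110 110 109
  107 150 135]
 [117 119 121 123 125 131 138 148 154 169 132 122 123 116 114 112 109 106
  106 108  89]
 [106 111 118 119 119 119 117 118 117 121 120 121 120 118 121 120 122 120
  124 123 116]
 [ 84  86  89  89  90  98 103 106 116 120 120 117 118 121 120 119 121 122
  121 120 121]]
[ 488.30648747 -238.10085314   10.52372581]
```

```bash
python3 -m crank '[[[-0.4,0,0,0,0,0,0],[0,0,0.1,0,0,0,0],[0,0,0.1,0,0,0,0],[0,0,0.1,0,0,0,0],[0,0,0.1,0,0,0,0],[0,0,0,0,0,0,0],[0,0,0,0,0,0,0],[0,0,0,0,0,0,0]]]'
python3 - <<'E'
from h import *
s=capture("scene");cv2.imwrite("pics/scene4.png",s);g=cv2.cvtColor(s,cv2.COLOR_BGR2GRAY)
print(g[224:246,341:362]);print(sense()["eef_pos"])
for v in (229,233,236):
  for z in (15,20,25,30): print(v,z,plane("scene",(351.5,v),z).round(1))
E
```

```text
time_s: 5.1
eef_pos: [478.9, -241.3, 0.5]
ee_rot: [0.0, 0.986, 0.164, 0.0]
force: [0.4, 0.4, -0.4]
grip_width: 0.002
grip_force: 0.0
[[210 236 153  74  33  25  36  88  96  43  66  92  78  36  24  31  76 238
  248 232 218]
 [216 235 178  79  30  23  38  89  96  41  69  93  67  32  24  30  75 133
  243 234 220]
 [146 189 229 162  58  24  37  88  82  35  69  93  55  29  23  37  87 103
  242 235 220]
 [121 172 187 170  65  23  52  89  80  36  85  96  53  27  24  65 100 108
  227 240 224]
 [181 146 128  96  40  24  52  90  80  35  87  96  54  26  24  80 117 112
  215 224 217]
 [239 158 114  74  34  24  69  93  66  40  88  96  46  24  24  74 113 113
  125 205 216]
 [248 232 137  72  34  24  71  93  53  38  89  96  44  24  25  99 114 111
   95 201 216]
 [248 247 152  95  41  23  70  92  51  38  88  83  39  24  36 105 111 111
  165 210 215]
 [248 247 243 242 216 112  92  96  52  51  89  80  37  24  74 102 108 109
  177 172 149]
 [248 247 247 247 246 244 146  96  43  52  90  93  80  77  99 105 108 109
  217 168 101]
 [247 247 247 247 248 237 161 105  42  64  92 100 104 104 106 107 109 109
  2
[... 695 characters left out ...]
8 109 150 242
  248 249 191]
 [117 119 120 123 125 132 138 147 124 118 120 123 123 115 115 112 109 147
  156 243 226]
 [105 111 118 119 119 120 118 118 118 119 120 121 119 118 121 121 122 121
  124 160 224]
 [ 84  86  89  91  91  98 104 107 117 119 119 117 118 120 121 119 119 121
  121 120 148]]
[ 478.88202646 -241.33464031    0.52431116]
229 15 [ 521.7 -227.9   15. ]
229 20 [ 514.1 -230.7   20. ]
229 25 [ 506.6 -233.5   25. ]
229 30 [ 499.  -236.3   30. ]
233 15 [ 504.3 -235.4   15. ]
233 20 [ 496.9 -238.1   20. ]
233 25 [ 489.5 -240.9   25. ]
233 30 [ 482.1 -243.6   30. ]
236 15 [ 491.7 -240.9   15. ]
236 20 [ 484.4 -243.6   20. ]
236 25 [ 477.1 -246.2   25. ]
236 30 [ 469.9 -248.9   30. ]
```

```bash
python3 -m crank '[[[0,0,0.05,0,0,0,0],[0,0,0.05,0,0,0,0],[0,0,0.05,0,0,0,0],[0,0,0.05,0,0,0,0],[0,0,0.04,0,0,0,0],[0,0,0.04,0,0,0,0],[0,0,0,0,0,0,0],[0,0,0,0,0,0,0]]]'
python3 - <<'E'
from h import *
s=capture("scene");cv2.imwrite("pics/scene5.png",s);g=cv2.cvtColor(s,cv2.COLOR_BGR2GRAY)
print(g[230:244,343:360]);print(sense()["eef_pos"],sense()["force"])
E
```

```text
time_s: 5.95
eef_pos: [478.8, -241.3, -6.5]
ee_rot: [0.0, 0.986, 0.164, 0.0]
force: [0.3, -0.2, 0.7]
grip_width: 0.002
grip_force: 0.0
[[137  61  29  21  70  93  53  40  88  96  44  23  25 100 116 110  95]
 [152  56  27  23  71  93  52  37  88  83  39  24  36 106 111 109 166]
 [243 133  37  24  85  96  51  51  89  81  39  24  40  98 109 109 178]
 [247 177  59  24  87  96  44  52  90  79  36  23  39  97 108 109 218]
 [247 245 136  94  96  97  41  66  92  68  33  24  71 102 109 109 205]
 [247 248 244 228 130  82  36  68  92  64  74 132 234 154 236 227 216]
 [247 248 248 235 135  80  35  84  96 204 240 243 246 244 248 243 210]
 [248 248 248 231 219 217 157 135 134 220 246 248 247 248 249 228 142]
 [248 248 248 247 246 246 245 244 244 246 247 247 247 248 249 211 118]
 [248 248 248 248 248 248 248 248 248 248 248 247 248 249 249 246 162]
 [248 248 248 248 248 248 186 154 153 154 155 153 242 249 249 248 245]
 [246 249 250 248 248 185 117 106 108 107 106 106 146 158 244 248 248]
 [163 175 193 201 206 138 110 108 106 105 107 106 108 110 150 157 242]
 [120 123 126 132 134 121 118 118 120 122 123 116 115 113 108 106 147]]
[ 478.82768889 -241.32988949   -6.51845823] [ 0.20224895 -0.03502464 -0.58684706]
```

```bash
python3 -m crank '[[[0,0,0.05,0,0,0,0],[0,0,0.05,0,0,0,0],[0,0,0.05,0,0,0,0],[0,0,0.05,0,0,0,0],[0,0,0.05,0,0,0,0],[0,0,0.05,0,0,0,0],[0,0,0,0,0,0,0],[0,0,0,0,0,0,0]]]'
python3 - <<'E'
from h import *
s=capture("scene");cv2.imwrite("pics/scene6.png",s);g=cv2.cvtColor(s,cv2.COLOR_BGR2GRAY)
b=cv2.resize(s[200:255,320:380],(480,440),interpolation=cv2.INTER_CUBIC);b=(255*(b/255.)**.6).astype(np.uint8);cv2.imwrite("pics/crop5.png",b)
print(sense()["eef_pos"],sense()["force"])
E
```

```text
time_s: 6.8
eef_pos: [478.8, -241.3, -14.0]
ee_rot: [0.0, 0.986, 0.164, 0.0]
force: [0.5, -0.7, -0.5]
grip_width: 0.0
grip_force: 0.0
[ 478.82308402 -241.32619067  -14.0363713 ] [-0.15288964  0.13796912 -0.1375391 ]
```

View pics/crop5.png

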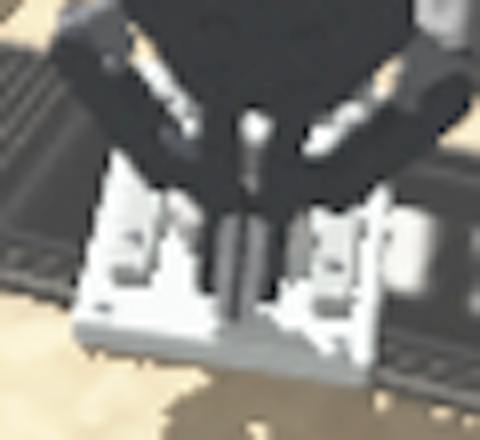

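The shut tips now end at crop (235,320), pixel (349.4, 240), between the rails just behind the cup, with the tip shadow nearly meeting them. So the tips are a few mm above the deck. I'll feel for the deck in 1 mm steps.

```bash
python3 -m crank '[[[0,0,0.04,0,0,0,0],[0,0,0.04,0,0,0,0],[0,0,0.04,0,0,0,0],[0,0,0,0,0,0,0],[0,0,0,0,0,0,0],[0,0,0,0,0,0,0],[0,0,0,0,0,0,0],[0,0,0,0,0,0,0]]]'
python3 -m crank '[[[0,0,0.04,0,0,0,0],[0,0,0.04,0,0,0,0],[0,0,0.04,0,0,0,0],[0,0,0,0,0,0,0],[0,0,0,0,0,0,0],[0,0,0,0,0,0,0],[0,0,0,0,0,0,0],[0,0,0,0,0,0,0]]]'
python3 - <<'E'
from h import *
s=capture("scene");cv2.imwrite("pics/scene7.png",s);g=cv2.cvtColor(s,cv2.COLOR_BGR2GRAY)
print(g[234:250,341:360])
E
```

```text
time_s: 7.65
eef_pos: [478.8, -241.3, -17.0]
ee_rot: [0.0, 0.986, 0.164, 0.0]
force: [-0.4, 0.5, 0.8]
grip_width: 0.005
grip_force: 0.0
time_s: 8.45
eef_pos: [478.8, -241.3, -19.6]
ee_rot: [0.0, 0.986, 0.164, -0.0]
force: [-1.5, 2.3, 6.7]
grip_width: -0.004
grip_force: 3.5
[[247 247 247 118  23  32  88  96  41  66  93  68  33  24  54  99 109 110
  205]
 [247 247 230  95  23  37  88  82  36  69  93  56  26  24 124 114 236 228
  216]
 [247 247 225  89  24  38  88  80  35  84  95  55  28  24 188 240 248 243
  210]
 [247 247 226  89  25  51  91  80  36  87  96  54  27  24 196 245 249 227
  141]
 [247 247 246 118  23  69  93  67  41  87  97  46  24  24 235 248 249 212
  118]
 [247 247 248 244 216 124  96  65  42  88  96  44  23 127 241 249 249 246
  162]
 [247 248 248 248 247 151  97  55  39  88  98  82  78 109 241 249 249 248
  244]
 [231 239 247 249 186 106  94  51  50  88  98 104 104 105 147 158 159 242
  248]
 [141 148 164 174 134 118 119 110 103 100  98 104 107 107 108 110 110 148
  242]
 [117 120 120 123 119 119 122 119 117 117 120 123 122 117 115 113 110 106
  148]
 [106 110 118 119 119 120 119 118 118 120 121 121 120 119 120 120 122 121
  124]
 [ 84  88  89  91  90  97 103 107 117 120 120 118 118 121 121 120 120 122
  121]
 [206 210 210 209 117  82  80  77  82  85  89  90  99 107 108 117 122 120
  119]
 [221 223 224 149  91  81  77  77  79  81  80  80  82  84  85  88  89  90
   98]
 [221 148 124  93  83  80  81  82  84  83  81  80  81  79  79  80  81  83
   84]
 [119  93  88  86  84  82  80  83  83  82  82  82  82  82  79  80  82  84
   85]]
```

Contact at reported z of about -19.5, so the true tip height is the reported z plus 29.5 mm. I'll lift 5 mm and push along the lane.

```bash
python3 -m crank '[[[0,0,-0.2,0,0,0,0],[0.2,0,0,0,0,0,0],[0.2,0,0,0,0,0,0],[0.2,0,0,0,0,0,0],[0.2,0,0,0,0,0,0],[0.2,0,0,0,0,0,0],[0.2,0,0,0,0,0,0],[0,0,0,0,0,0,0]]]'
python3 t.py 549.5 -216 -14.5 18.9
python3 -m crank '[[[0.2,0,0,0,0,0,0],[0.2,0,0,0,0,0,0],[0.2,0,0,0,0,0,0],[0.2,0,0,0,0,0,0],[0.2,0,0,0,0,0,0],[0.2,0,0,0,0,0,0],[0.2,0,0,0,0,0,0],[0,0,0,0,0,0,0]]]'
python3 t.py 559.9 -212.4 -14.5 18.9
```

```text
time_s: 9.3
eef_pos: [507.8, -231.4, -15.1]
ee_rot: [0.0, 0.986, 0.164, 0.0]
force: [-0.1, -0.6, 0.3]
grip_width: 0.001
grip_force: 0.0
t 9.3 pos [ 507.75 -231.37  -15.1 ] yaw 18.922409606991046 F [-0.15 -0.57  0.3 ] w 0.0006749489467429867
shift units [ 1.78 -0.04 -0.02] turn units [ 0. -0.  0.]
time_s: 10.1
eef_pos: [540.9, -220.1, -15.0]
ee_rot: [0.0, 0.986, 0.164, 0.0]
force: [-0.6, -0.9, 1.0]
grip_width: -0.004
grip_force: 0.0
t 10.1 pos [ 540.9  -220.07  -15.05] yaw 18.914698306987198 F [-0.6 -0.9  1. ] w -0.003956899406622358
shift units [ 0.82 -0.04 -0.02] turn units [ 0. -0.  0.]
```

```bash
python3 -m crank '[[[0.15,0,0,0,0,0,0],[0.15,0,0,0,0,0,0],[0.1,0,0,0,0,0,0],[0.1,0,0,0,0,0,0],[0.05,0,0,0,0,0,0],[0,0,0,0,0,0,0],[0,0,0,0,0,0,0],[0,0,0,0,0,0,0]]]'
python3 - <<'E'
from h import *
s=capture("scene");t=capture("top")
a=cv2.resize(s[180:255,310:385],(400,400),interpolation=cv2.INTER_CUBIC);b=cv2.resize(t[150:230,280:360],(400,400),interpolation=cv2.INTER_CUBIC)
c=np.hstack([a,b]);c=(255*(c/255.)**.7).astype(np.uint8);cv2.imwrite("pics/crop6.png",c)
print(sense()["eef_pos"],sense()["force"])
E
```

```text
time_s: 10.9
eef_pos: [553.3, -215.8, -15.0]
ee_rot: [0.0, 0.986, 0.164, 0.0]
force: [0.2, 1.1, -0.7]
grip_width: -0.002
grip_force: 0.0
[ 553.33469927 -215.86150248  -15.0008937 ] [ 0.51277675  0.21526405 -0.50969095]
```

View pics/crop6.png

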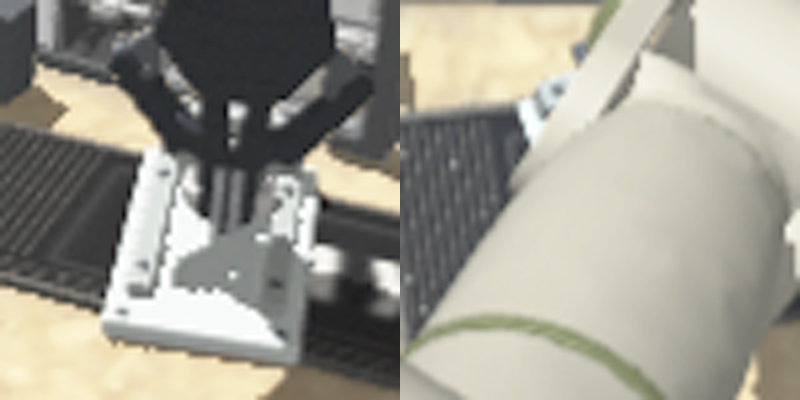

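The cup is hidden behind the fingers at crop (230,190), and the deck behind them is clear. I'll creep on until the stop block pushes back.

```bash
python3 -m crank '[[[0.06,0,0,0,0,0,0],[0.06,0,0,0,0,0,0],[0.06,0,0,0,0,0,0],[0.06,0,0,0,0,0,0],[0.04,0,0,0,0,0,0],[0,0,0,0,0,0,0],[0,0,0,0,0,0,0],[0,0,0,0,0,0,0]]]'
python3 -m crank '[[[0.04,0,0,0,0,0,0],[0.04,0,0,0,0,0,0],[0.04,0,0,0,0,0,0],[0,0,0,0,0,0,0],[0,0,0,0,0,0,0],[0,0,0,0,0,0,0],[0,0,0,0,0,0,0],[0,0,0,0,0,0,0]]]'
```

```text
time_s: 11.8
eef_pos: [560.0, -213.5, -15.1]
ee_rot: [-0.0, 0.986, 0.164, 0.0]
force: [-0.7, -0.4, -0.2]
grip_width: 0.0
grip_force: 0.0
time_s: 12.6
eef_pos: [561.1, -212.9, -15.3]
ee_rot: [-0.0, 0.986, 0.164, -0.002]
force: [-10.7, -3.4, 4.5]
grip_width: -0.002
grip_force: 5.3
```

The stop pushed back with 11 N at nest x of about 12, against 11 expected, so the cup is home. I'll back off, rise and cross to the key box.

```bash
python3 -m crank '[[[-0.3,0,0,0,0,0,0],[-0.5,0,0,0,0,0,0],[0,0,-0.6,0,0,0,0],[0,0,-1,0,0,0,0],[0,0,-1,0,0,0,0],[0,0,-1,0,0,0,0],[0,0,-1,0,0,0,0],[0,0,0,0,0,0,0]]]'
python3 -m crank '[[[0.35,-1,0,0,0,0,51],[0.35,-1,0,0,0,0,51],[0.35,-1,0,0,0,0,51],[0.35,-1,0,0,0,0,51],[0.35,-1,0,0,0,0,51],[0.35,-1,0,0,0,0,51],[0.35,-1,0,0,0,0,51],[0,0,0,0,0,0,51]]]'
python3 -m crank '[[[0.35,-1,0,0,0,0,51],[0.35,-1,0,0,0,0,51],[0.35,-1,0,0,0,0,51],[0.35,-1,0,0,0,0,51],[0.35,-1,0,0,0,0,51],[0,0,0,0,0,1,51],[0,0,0,0,0,1,51],[0,0,0,0,0,1,51]]]'
python3 -m crank '[[[0,0,0,0,0,0.64,51],[0,0,0,0,0,0,51],[0,0,0,0,0,0,51],[0,0,0,0,0,0,51],[0,0,0,0,0,0,51],[0,0,0,0,0,0,51],[0,0,0,0,0,0,51],[0,0,0,0,0,0,51]]]'
python3 t.py 544.5 151 60 -10.2
```

```text
time_s: 13.4
eef_pos: [546.0, -219.9, 104.7]
ee_rot: [0.003, 0.986, 0.164, 0.003]
force: [0.6, -0.6, -0.7]
grip_width: -0.003
grip_force: 0.0
time_s: 14.2
eef_pos: [545.1, -30.8, 100.2]
ee_rot: [-0.0, 0.986, 0.166, 0.0]
force: [0.2, -0.3, -0.0]
grip_width: 0.595
grip_force: 0.0
time_s: 15.0
eef_pos: [546.3, 98.6, 100.1]
ee_rot: [-0.0, 0.999, -0.047, 0.0]
force: [-0.5, -0.1, -0.1]
grip_width: 0.593
grip_force: 0.0
time_s: 15.8
eef_pos: [546.1, 98.8, 100.0]
ee_rot: [-0.0, 0.996, -0.089, 0.0]
force: [0.8, 0.3, 0.2]
grip_width: 0.598
grip_force: 0.0
t 15.8 pos [546.06  98.8   99.96] yaw -10.210973588042538 F [0.8  0.3  0.19] w 0.5981772668429853
shift units [-0.43 -2.04  1.6 ] turn units [-0. -0. -0.]
```

```bash
python3 -m crank '[[[-0.2,-1,0,0,0,0,51],[-0.23,-1,0,0,0,0,51],[0,-0.04,0.4,0,0,0,51],[0,0,0.4,0,0,0,51],[0,0,0.4,0,0,0,51],[0,0,0.2,0,0,0,51],[0,0,0,0,0,0,51],[0,0,0,0,0,0,51]]]'
python3 t.py 544.5 151 60 -10.2
python3 - <<'E'
from h import *
s=capture("scene");t=capture("top");cv2.imwrite("pics/scene8.png",s);cv2.imwrite("pics/top8.png",t)
a=cv2.resize(s[140:220,205:285],(400,400),interpolation=cv2.INTER_CUBIC);b=cv2.resize(t[150:230,290:370],(400,400),interpolation=cv2.INTER_CUBIC)
c=np.hstack([a,b]);c=(255*(c/255.)**.7).astype(np.uint8);cv2.imwrite("pics/crop7.png",c)
E
```

```text
time_s: 16.6
eef_pos: [544.7, 150.5, 65.1]
ee_rot: [-0.0, 0.996, -0.089, 0.0]
force: [-0.2, 0.1, -0.3]
grip_width: 0.596
grip_force: 0.0
t 16.6 pos [544.73 150.51  65.06] yaw -10.260615157951046 F [-0.16  0.08 -0.27] w 0.5956317044073169
shift units [-0.01 -0.02  0.2 ] turn units [-0.   -0.   -0.01]
```

View pics/crop7.png

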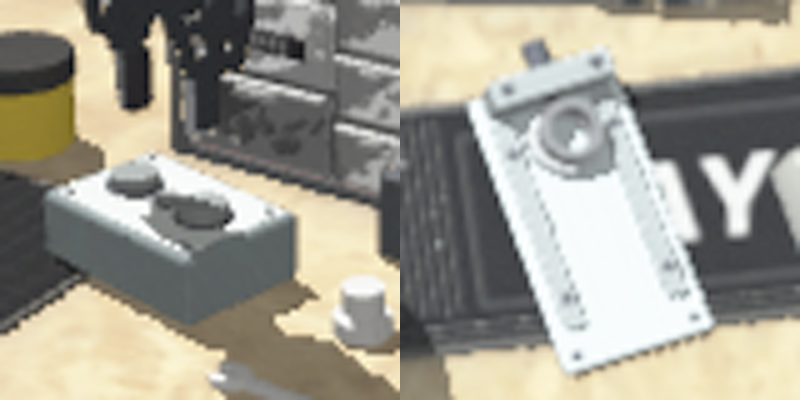

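The right half shows the cup against the stop block, with its collar at pixel (324.3, 176.5). The left half shows both fingertips at scene (231.7,161) and (245.6,165), above the keys at (232,176) and (245.6,182). A quick numeric check follows.

Run:
```python
from h import *
np.set_printoptions(precision=1,suppress=True)
print("cup",plane("top",(324.3,176.5),26),"expected 592,-201")
for z in(95,100,105): print(z,plane("scene",(231.7,160.5),z),plane("scene",(245.6,165),z))
for k,t,s in(("L",(187.5,187.5),(231.8,175.2)),("R",(210,191.5),(245.8,181.2))): print(k,tri(t,s),plane("scene",s,56))
```

```text
cup [ 593. -206.   26.] expected 592,-201
95 [560.3 190.3  95. ] [555.8 133.5  95. ]
100 [551.  182.5 100. ] [546.6 126.3 100. ]
105 [541.7 174.7 105. ] [537.4 119.1 105. ]
L (array([552.5, 185.6,  49.6]), np.float64(1.27991358860676)) [541.3 177.   56. ]
R (array([540.7, 121.9,  50.5]), np.float64(1.8974207322166443)) [530.9 115.5  56. ]
```

Cup and fingers agree with expectations within measurement error. I'll shift about 1.5 mm to the left, open slightly and come down.

```bash
python3 -m crank '[[[0.04,-0.07,0.2,0,0,0,54],[0,0,0.3,0,0,0,54],[0,0,0.3,0,0,0,54],[0,0,0.2,0,0,0,54],[0,0,0.1,0,0,0,54],[0,0,0.08,0,0,0,54],[0,0,0,0,0,0,54],[0,0,0,0,0,0,54]]]'
python3 -m crank '[[[0,0,0.05,0,0,0,54],[0,0,0.05,0,0,0,54],[0,0,0.05,0,0,0,54],[0,0,0.05,0,0,0,54],[0,0,0,0,0,0,54],[0,0,0,0,0,0,54],[0,0,0,0,0,0,54],[0,0,0,0,0,0,54]]]'
```

```text
time_s: 17.5
eef_pos: [546.0, 152.4, 35.6]
ee_rot: [-0.0, 0.996, -0.089, 0.0]
force: [-0.5, -0.0, 0.1]
grip_width: 0.63
grip_force: 0.0
time_s: 18.3
eef_pos: [545.9, 152.4, 30.5]
ee_rot: [-0.0, 0.996, -0.089, 0.0]
force: [0.1, -0.3, -0.3]
grip_width: 0.632
grip_force: 0.0
```

```bash
python3 -m crank '[[[0,0,0.05,0,0,0,54],[0,0,0.05,0,0,0,54],[0,0,0.05,0,0,0,54],[0,0,0.05,0,0,0,54],[0,0,0,0,0,0,54],[0,0,0,0,0,0,54],[0,0,0,0,0,0,54],[0,0,0,0,0,0,54]]]'
python3 -m crank '[[[0,0,0.04,0,0,0,54],[0,0,0.04,0,0,0,54],[0,0,0.04,0,0,0,54],[0,0,0,0,0,0,54],[0,0,0,0,0,0,54],[0,0,0,0,0,0,54],[0,0,0,0,0,0,54],[0,0,0,0,0,0,54]]]'
```

```text
time_s: 19.1
eef_pos: [545.9, 152.4, 25.5]
ee_rot: [-0.0, 0.996, -0.089, 0.0]
force: [1.3, 0.0, 0.0]
grip_width: 0.632
grip_force: 0.0
time_s: 19.9
eef_pos: [545.8, 152.4, 22.5]
ee_rot: [-0.0, 0.996, -0.089, 0.0]
force: [-1.0, -0.6, 1.7]
grip_width: 0.635
grip_force: 0.7
```

```bash
python3 -m crank '[[[0,0,0.04,0,0,0,54],[0,0,0.04,0,0,0,54],[0,0,0.04,0,0,0,54],[0,0,0.04,0,0,0,54],[0,0,0,0,0,0,54],[0,0,0,0,0,0,54],[0,0,0,0,0,0,54],[0,0,0,0,0,0,54]]]'
python3 -m crank '[[[0,0,0.04,0,0,0,54],[0,0,0.04,0,0,0,54],[0,0,0,0,0,0,54],[0,0,0,0,0,0,54],[0,0,0,0,0,0,54],[0,0,0,0,0,0,54],[0,0,0,0,0,0,54],[0,0,0,0,0,0,54]]]'; python3 -c "
from rig import *
print(sense()['wrist_torque'])"
```

```text
time_s: 20.7
eef_pos: [545.9, 152.5, 18.7]
ee_rot: [-0.0, 0.996, -0.089, 0.0]
force: [-2.0, -0.5, 5.7]
grip_width: 0.633
grip_force: 2.7
time_s: 21.5
eef_pos: [545.9, 152.4, 16.8]
ee_rot: [0.0, 0.996, -0.089, 0.0]
force: [-2.8, 0.2, 7.8]
grip_width: 0.635
grip_force: 3.7
[-0.06549543  0.50159159 -0.02058249]
```

```bash
python3 -m crank '[[[0,0,0.03,0,0,0,54],[0,0,0.03,0,0,0,54],[0,0,0,0,0,0,54],[0,0,0,0,0,0,54],[0,0,0,0,0,0,54],[0,0,0,0,0,0,54],[0,0,0,0,0,0,54],[0,0,0,0,0,0,54]]]'; python3 -c "
from rig import *
print(sense()['wrist_torque'])"
```

```text
time_s: 22.3
eef_pos: [545.9, 152.4, 16.5]
ee_rot: [0.0, 0.996, -0.089, 0.0]
force: [-8.3, -1.1, 18.4]
grip_width: 0.632
grip_force: 9.0
[-0.17856703  1.34217767  0.02966239]
```

Both keys bottomed: 18 N with balanced torque, and the TCP stopped short of the command. I'll hold for 4 s.

```bash
python3 -m crank '[[[0,0,0.02,0,0,0,54],[0,0,0,0,0,0,54],[0,0,0,0,0,0,54],[0,0,0,0,0,0,54],[0,0,0,0,0,0,54],[0,0,0,0,0,0,54],[0,0,0,0,0,0,54],[0,0,0,0,0,0,54]]]'
python3 -m crank '[[[0,0,0,0,0,0,54],[0,0,0,0,0,0,54],[0,0,0,0,0,0,54],[0,0,0,0,0,0,54],[0,0,0,0,0,0,54],[0,0,0,0,0,0,54],[0,0,0,0,0,0,54],[0,0,0,0,0,0,54]]]'
python3 -m crank '[[[0,0,0,0,0,0,54],[0,0,0,0,0,0,54],[0,0,0,0,0,0,54],[0,0,0,0,0,0,54],[0,0,0,0,0,0,54],[0,0,0,0,0,0,54],[0,0,0,0,0,0,54],[0,0,0,0,0,0,54]]]'
python3 -m crank '[[[0,0,0,0,0,0,54],[0,0,0,0,0,0,54],[0,0,0,0,0,0,54],[0,0,0,0,0,0,54],[0,0,0,0,0,0,54],[0,0,0,0,0,0,54],[0,0,0,0,0,0,54],[0,0,0,0,0,0,54]]]'
python3 -m crank '[[[0,0,0,0,0,0,54],[0,0,0,0,0,0,54],[0,0,0,0,0,0,54],[0,0,0,0,0,0,54],[0,0,0,0,0,0,54],[0,0,0,0,0,0,54],[0,0,0,0,0,0,54],[0,0,0,0,0,0,54]]]'
python3 -c "
from h import *
s=capture('scene');cv2.imwrite('pics/press.png',s)
a=cv2.resize(s[140:220,205:285],(400,400),interpolation=cv2.INTER_CUBIC);cv2.imwrite('pics/crop8.png',(255*(a/255.)**.6).astype(np.uint8))"
```

```text
time_s: 23.1
eef_pos: [546.0, 152.4, 16.4]
ee_rot: [0.0, 0.996, -0.089, 0.0]
force: [-10.3, -2.0, 22.8]
grip_width: 0.631
grip_force: 11.1
time_s: 23.9
eef_pos: [546.0, 152.5, 16.4]
ee_rot: [0.0, 0.996, -0.089, 0.0]
force: [-9.4, -1.5, 22.0]
grip_width: 0.629
grip_force: 11.1
time_s: 24.7
eef_pos: [546.0, 152.5, 16.4]
ee_rot: [0.0, 0.996, -0.089, 0.0]
force: [-9.3, -2.1, 22.0]
grip_width: 0.63
grip_force: 11.1
time_s: 25.5
eef_pos: [546.0, 152.5, 16.4]
ee_rot: [0.0, 0.996, -0.089, 0.0]
force: [-9.6, -1.3, 21.8]
grip_width: 0.632
grip_force: 11.1
time_s: 26.3
eef_pos: [546.0, 152.5, 16.4]
ee_rot: [0.0, 0.996, -0.089, 0.0]
force: [-10.0, -2.0, 22.1]
grip_width: 0.63
grip_force: 11.1
```

View pics/crop8.png

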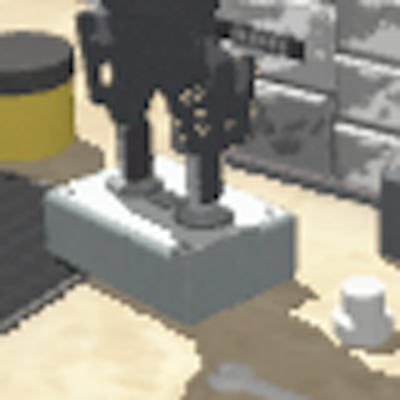

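The picture shows one fingertip centred on each round key, at crop (135,180) and (203,205), with both keys down. I'll lift straight up.

```bash
python3 -m crank '[[[0,0,-0.1,0,0,0,54],[0,0,-0.2,0,0,0,54],[0,0,-0.4,0,0,0,54],[0,0,-0.8,0,0,0,54],[0,0,-0.8,0,0,0,54],[0,0,-0.8,0,0,0,54],[0,0,0,0,0,0,54],[0,0,0,0,0,0,54]]]'
python3 -m crank '[[[0,0,0,0,0,0,54],[0,0,0,0,0,0,54],[0,0,0,0,0,0,54],[0,0,0,0,0,0,54],[0,0,0,0,0,0,54],[0,0,0,0,0,0,54],[0,0,0,0,0,0,54],[0,0,0,0,0,0,54]]]'
python3 - <<'E'
from h import *
t=capture("top");s=capture("scene");o=cv2.imread("pics/top8.png");o2=cv2.imread("pics/scene8.png")
print("nest change",cv2.absdiff(t,o)[150:230,295:365].max(),"key tops change vs before press",cv2.absdiff(s,o2)[170:190,222:255].max(), "tilt ok")
print(finish_job())
E
```

```text
time_s: 27.15
eef_pos: [545.7, 152.4, 91.6]
ee_rot: [-0.0, 0.996, -0.089, -0.0]
force: [-0.4, 0.1, -0.9]
grip_width: 0.636
grip_force: 0.0
time_s: 27.95
eef_pos: [545.8, 152.4, 91.9]
ee_rot: [-0.0, 0.996, -0.089, 0.0]
force: [-0.3, -0.9, -0.6]
grip_width: 0.632
grip_force: 0.0
nest change 128 key tops change vs before press 146 tilt ok
the job is handed in; nothing more can be done
None
```

The job is handed in at about 28 s: the cup was pushed against the stop (11 N back), then both round keys were held down together for about 4 s and released. The last image comparison was inconclusive (differences at the nest and keys, not looked into), so the cup staying home and the keys coming back up are unconfirmed.

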